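# Unlock the turntable and wind the bridge to the green lamp

## Robot

A 7-joint arm with a two-finger parallel gripper is mounted at the origin on the work surface. World frame = base frame: x ahead of the robot, y to its left, z up, the work surface at z = 0. Lengths are in m, angles in rad, forces in N, time in s.
With the tool pointing down it reaches from about 0.425 to 0.925 m from the base axis. Payload 6.8 kg.
Tool frame: the origin (TCP) lies at the very end of the fingers, on their centre line; the grasp point (between the pads) lies r.grip_point_offset behind it (r.grip_point_offset is the distance from the TCP to the grasp point, in m); z points along the fingers, y is the direction in which the jaws open and shut (so a half turn about z gives the same grasp; the last joint's range is limited). The gripper opens to 85 mm and grips with 20 to 120 N. Pads are 22 mm wide; open, the fingers measure 114 mm over their backs; the gripper's body (76 mm by 85 mm) begins 54 mm behind the grasp point. The pads swing forward as they close: fully open they stand 13 mm farther back than shut.
Start: joints at [-1.311, 0.477, 0.022, 1.555, -0.011, 1.109, -0.083], TCP at [0.243, 0.63, 0.231] pointing down, gripper open.
Joint ranges: [-2.96, 2.96], [-0.34, 2.1], [-1.41, 1.46], [0.24, 2.44], [-1.37, 4.51], [0.17, 1.92], [-2.96, 2.96]. Speed limits (rad/s): [2.39, 2.39, 3.14, 3.14, 3.14, 3.14, 3.14].

## Interface

Orientations are given as a 3x3 rotation matrix whose columns are the frame's x, y, z axes.
In Python, from rig import r, cams gives the robot as it stands.
- The arm moves only by the shell command python3 -m crank 'ROWS'. ROWS is a JSON object of lists of equal length, an entry for each row: "rotation": the turn, a rotation vector about the tool's x, y, z in units of 5 degrees (1.0 is 5 degrees), a list of three; "linear": the shift along the tool's x, y, z in units of 25 mm (1.0 is 25 mm), a list of three; "grip": the finger opening in mm, from 0 to 85.4. A call has 1 to 8 rows; each row shifts and turns the commanded pose from where the row before left it, along the tool's axes as they then stand; what a row does not reach is not made up. A row lasts 1/12 s, in which the tool goes at most 41.7 mm and 7.16 degrees, less where a joint would pass 70% of its speed; a pose out of reach is approached as far as the arm can. A call is refused whole if a number of a shift passes 1 or a number of a turn 1, either way. A call with a gripper value outside its range is refused whole. The fingers move at their own pace and stop on an object; the grip force is fixed at half the most. Time passes only in rows, so rows that do not move let the fingers close. It gives the time, the measured TCP pose, the force and the opening at its end, in the units of the state.
- r.sense(): the state, without advancing time (a new reading comes with each control period).
- cams.snapshot(name): name is "scene" or "top" or "wrist"; returns a dict with "image" (420x560x3 uint8, red, green, blue), "fov_y" (degrees; the focal length in pixels is half the picture's height over the tangent of half this angle, whatever the lens; pixels are square), "cx", "cy" (the principal point, pixels), "D" ([k1, k2, p1, p2, k3] as OpenCV has them; the pictures are not rectified), "origin" and "attitude" of the camera in the world; the wrist camera has in their place "T_tool_cam" (4x4, takes a point from camera to tool coordinates, whose origin is the TCP and whose axes are the flange's). Camera axes: x right, y down, z forward; pixel columns grow to the right and rows downward; lengths in m; the calibration is good to about 2 mm. A picture is of the moment at which its call begins: read the wrist's pose just before it. There is no depth.
- r.job_done(): hands the job in, once; it reports no verdict.
Trained networks look in a picture, given as the dict that the camera call returned (one of the last four; its "shot" number tells which), for a name from the list of things; names that differ only in an ending like _2 or _b are one class to them, and where a whole thing is asked for, a point or a joint stands for the part that bears it (a point fixed in the world has none). Each returns a list of dicts, best first, with "confidence" (0 to 1); they miss things now and then, are a little off and sometimes report something else, mostly with a low value. They report only what shows in the picture. A call takes as long as a camera call.
- cams.find_in(name, picture): "box" ([left, top, right, bottom] in pixels, round what is visible of it).
The state is a dict: "t": time; "joint_positions": joint angles; "joint_vel": joint speeds; "joint_torque": joint torques, N m; "tcp_pos": TCP position; "tool_rot": TCP orientation; "ft_force": force on the tool from outside, world axes, zero at the start; "moment": the same for the moment, N m; "grip_width": opening from 0.0 (shut) to 1.0 (fully open).
Only numpy, scipy, OpenCV 4.12 (cv2) and the standard library are available. Lean on these libraries where they do the work, as an engineer would, in place of code of your own. Each camera call takes 0.05 s, during which the arm holds its last target. There are 200 camera calls.

## Task

The model railway turntable is locked. Pull its brass locking bolt right out by the black knob, away from the crank, and leave it out; then wind the red crank handle until the ribbed bridge points along the siding with the green lamp, and let go. Leave the two olive vans and the black tender where they stand.

Things in the scene. Friction and masses are not known exactly. Their poses are not given: they have to be found in the camera images.
- bolt (a joint): travel of the brass locking bolt in m: 0 pushed in (crank locked; it starts at 0 to 0.004), 0.025 fully out at its stop. Until about 0.015 its nose stands between two steel lugs of the crank's disc and the crank cannot turn. It slides level, straight away from the crank's axle, with about 2 N of friction, and stays where it is left.
- bolt_grip (a point): the black upright knob on the bolt, a cylinder 22 mm across and 36 mm high (73 to 109 mm above the table); the point lies on its axis, 92 mm above the table. Its x axis points level in the direction in which the bolt is pulled out. The knob starts 95 mm from the crank's axle, on the opposite side to the red handle.
- crank (a joint): angle of the red crank in rad, 0 at the start (locked), positive counter-clockwise seen from above, stops at -1.9 and 1.9. It takes about 1.5 N at the handle and stays where it is left. The bridge is geared to it: the bridge turns the same way by half the crank's angle.
- crank_grip (a point): the red upright handle at the end of the crank's arm, a free-spinning cylinder 24 mm across and 42 mm high (67 to 109 mm above the table); the point lies on its axis, 90 mm above the table. Its x axis points level along the arm to the crank's upright axle, which is 60 mm away.
- deck: the turntable's ribbed bridge, 236 x 64 mm, rail tops 31 mm above the table; origin at its pivot (the turntable's centre) at table height, z up, x axis along the bridge, towards the sidings. At the start it points between two short sidings and must turn 0.41 to 0.65 rad left or right.
- green_lamp (a point): centre of the green ball lamp, 26 mm across, on a thin post 86 mm above the table, standing on the middle line of its siding, 252 mm from the turntable's centre. The other siding has the same post with a red lamp; which is which changes.
- van_left_mid (a point): on the left siding: olive plastic box van, 79 x 37 x 46 mm, 70 g; the point is its centre, 23 mm above its wheels' underside. It is only to be left alone.
- van_right_mid (a point): on the right siding: olive plastic box van, 79 x 37 x 46 mm, 70 g; the point is its centre, 23 mm above its wheels' underside. It is only to be left alone.
- tender_mid (a point): black cast-metal tender, 90 x 34 x 43 mm, 180 g, standing on the table 200 to 250 mm to the right of the crank's axle; the point is its centre, 21 mm above the table. It is only to be left alone.

How it is judged:
By the outcome, as a careful person would: the job done as asked, in the order asked, and still so for the second after the job is handed in, with the robot touching nothing.
It also fails if it takes over 38 s, if anything falls off the work surface, if the arm or the gripper's body presses on something with over 40 N, if the wrist force passes 120 N, or if a joint passes its speed limit or range.

## Working session

There is one attempt and no reset: what is moved stays moved. The work goes in short steps, Python scripts to look and compute and a shell command to move; the robot and the scene stay as the last step left them, time stands still between calls to the robot, and variables do not carry over. Pictures are saved under pics/ and viewed, about 8 in all and at most 12, crops included, and the job is handed in when it is done.

```bash
ls; mkdir -p pics; cat > h.py <<'E'
import numpy as np, cv2
from rig import r, cams
def cam(p):
    f=p["image"].shape[0]/2/np.tan(np.radians(p["fov_y"])/2)
    return np.array([[f,0,p["cx"]],[0,f,p["cy"]],[0,0,1]]),np.array(p["D"],float)
def pose(p,s=None):
    if "origin" in p: return np.array(p["attitude"],float),np.array(p["origin"],float)
    T=np.array(p["T_tool_cam"]);R=np.array(s["tool_rot"])
    return R@T[:3,:3],R@T[:3,3]+np.array(s["tcp_pos"])
def at(p,uv,z,s=None):
    K,D=cam(p);R,o=pose(p,s)
    n=cv2.undistortPoints(np.array([[uv]],float),K,D)[0,0]
    d=R@np.array([n[0],n[1],1]);return o+d*(z-o[2])/d[2]
def px(p,X,s=None):
    K,D=cam(p);R,o=pose(p,s)
    return cv2.projectPoints(np.array([R.T@(np.array(X)-o)]),np.zeros(3),np.zeros(3),K,D)[0].ravel()
def save(p,n): cv2.imwrite(f"pics/{n}.png",cv2.cvtColor(p["image"],cv2.COLOR_RGB2BGR))
E
python3 - <<'E'
from h import *
s=r.sense();print(s["t"],s["tcp_pos"],np.round(s["tool_rot"],3).tolist(),s["grip_width"],r.grip_point_offset)
Z=dict(bolt_grip=.109,crank_grip=.109,green_lamp=.086,deck=.031,tender_mid=.03,van_left_mid=.06,van_right_mid=.06)
for c in("top","scene"):
    p=cams.snapshot(c);save(p,c)
    R,o=pose(p);print(c,o.round(3),R[:,2].round(2))
    for n,z in Z.items():
        for d in cams.find_in(n,p)[:2]:
            b=d["box"];uv=[(b[0]+b[2])/2,(b[1]+b[3])/2]
            print(n,round(d["confidence"],2),np.round(b),at(p,uv,z if c=="top" else z-.015).round(3))
E
```

```text
pics
0.0 [0.24248846 0.62928713 0.23030216] [[-0.933, 0.36, -0.001], [0.36, 0.933, -0.002], [-0.0, -0.002, -1.0]] 1.0016800645170436 0.0187
top [ 0.531 -0.023  0.935] [ 0.08 -0.01 -1.  ]
bolt_grip 0.76 [341. 193. 356. 231.] [ 0.588 -0.173  0.109]
crank_grip 0.6 [318. 226. 359. 280.] [ 0.499 -0.149  0.109]
green_lamp 0.56 [276. 150. 307. 182.] [ 0.696 -0.053  0.086]
green_lamp 0.55 [295. 138. 309. 151.] [ 0.745 -0.078  0.086]
deck 0.86 [223. 186. 266. 288.] [0.539 0.061 0.031]
deck 0.5 [204. 138. 232. 177.] [0.73  0.122 0.031]
tender_mid 0.85 [402. 250. 434. 290.] [ 0.449 -0.351  0.03 ]
tender_mid 0.67 [318. 227. 358. 281.] [ 0.493 -0.16   0.03 ]
van_left_mid 0.57 [203. 139. 226. 180.] [0.72  0.125 0.06 ]
van_right_mid 0.96 [276. 147. 308. 184.] [ 0.702 -0.055  0.06 ]
van_right_mid 0.66 [322. 226. 356. 278.] [ 0.5   -0.158  0.06 ]
scene [ 1.05  -0.396  0.753] [-0.5   0.45 -0.74]
bolt_grip 0.68 [202. 239. 228. 272.] [ 0.612 -0.182  0.094]
bolt_grip 0.21 [180. 194. 219. 252.] [ 0.522 -0.159  0.094]
crank_grip 0.57 [179. 194. 219. 252.] [ 0.523 -0.161  0.094]
green_lamp 0.71 [293. 272. 307. 303.] [ 0.764 -0.095  0.071]
deck 0.63 [250. 169. 325. 244.] [0.555 0.058 0.016]
tender_mid 0.62 [ 94. 249. 120. 292.] [ 0.441 -0.358  0.015]
van_left_mid 0.61 [338. 206. 377. 239.] [0.713 0.127 0.045]
van_left_mid 0.4 [205. 241. 225. 272.] [ 0.581 -0.167  0.045]
van_right_mid 0.55 [290. 237. 309. 280.] [ 0.701 -0.038  0.045]
```

```bash
python3 - <<'E'
import cv2
a=cv2.imread("pics/top.png")[120:310,190:450];b=cv2.imread("pics/scene.png")[150:320,80:400]
cv2.imwrite("pics/a.png",cv2.resize(a,None,fx=3,fy=3,interpolation=2));cv2.imwrite("pics/b.png",cv2.resize(b,None,fx=2.5,fy=2.5,interpolation=2))
E
```

```text
(no output)
```

View pics/a.png

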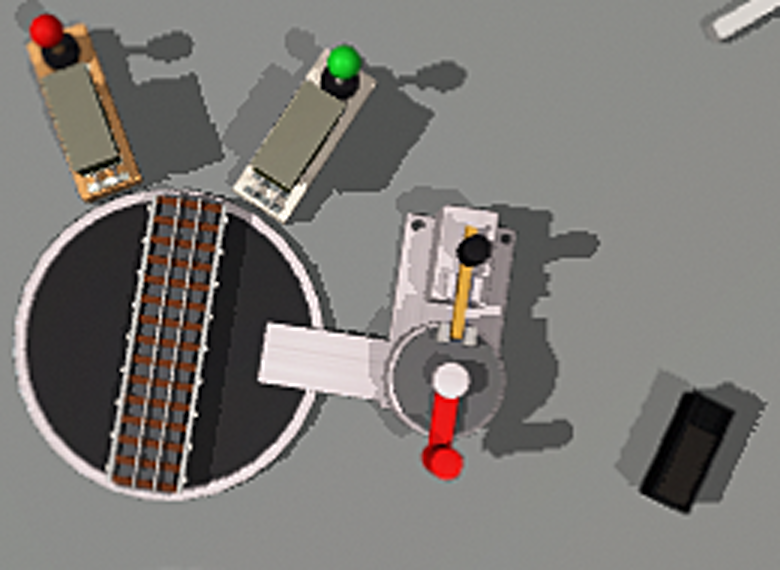

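View pics/b.png

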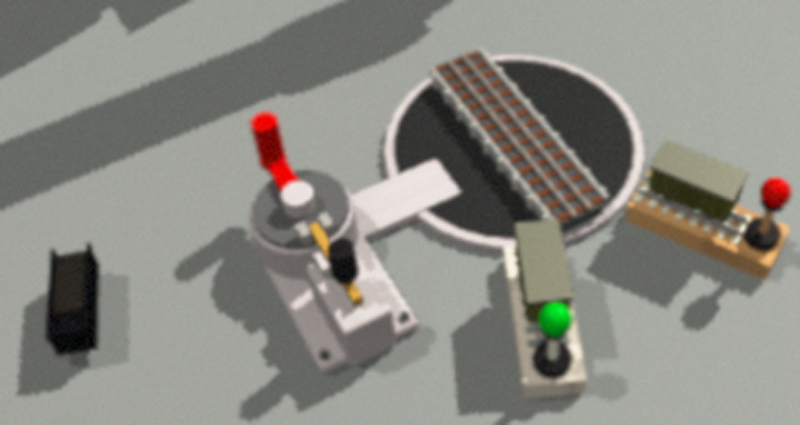

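The top crop shows the green lamp at full-image pixel (305,140), on the right-hand siding. The knob is at (348,203), the axle cap at (340,247) and the red handle top at (338,274). The bridge ends are near (253,186) and (239,283). I'll work out positions from these.

```bash
python3 - <<'E'
from h import *
t=cams.snapshot("top");sc=cams.snapshot("scene")
def blob(p,c):
    h=cv2.cvtColor(p["image"],cv2.COLOR_RGB2HSV)
    m=cv2.inRange(h,(50,150,60),(70,255,255)) if c=="g" else (cv2.inRange(h,(0,180,80),(5,255,255))|cv2.inRange(h,(175,180,80),(180,255,255)))
    n,l,s,ce=cv2.connectedComponentsWithStats(m)
    return sorted([(int(a[4]),*np.round(k,1)) for a,k in zip(s[1:],ce[1:])],reverse=True)[:3]
for p in(t,sc):
    for c in"gr":print(c,[(b,at(p,b[1:],.086).round(3)) for b in blob(p,c)])
q=lambda u,v:(190+u/3,120+v/3)
k=at(t,q(474,247),.109);h=at(t,q(444,463),.109)
print("knob",k,"handle",h,np.linalg.norm(k-h))
w=lambda u,v:(80+u/2.5,150+v/2.5)
print("scene knob",at(sc,w(344,247),.109),"handle",at(sc,w(265,121),.109))
a=at(t,q(188,197),.031);b=at(t,q(147,490),.031);print("deck",a,b,(a+b)/2,np.linalg.norm(a-b))
d=(k-h)/np.linalg.norm(k-h);print("dir",d,"axle",h+.06*d)
E
```

```text
g [((95, np.float64(304.0), np.float64(140.3)), array([ 0.754, -0.083,  0.086]))]
r [((233, np.float64(337.1), np.float64(266.2)), array([ 0.469, -0.149,  0.086])), ((91, np.float64(205.0), np.float64(129.9)), array([0.784, 0.143, 0.086]))]
g [((146, np.float64(368.7), np.float64(53.9)), array([0.256, 0.691, 0.086])), ((145, np.float64(301.1), np.float64(277.0)), array([ 0.754, -0.085,  0.086])), ((70, np.float64(339.3), np.float64(32.2)), array([0.075, 0.736, 0.086]))]
r [((239, np.float64(188.4), np.float64(209.2)), array([ 0.468, -0.153,  0.086])), ((91, np.float64(389.6), np.float64(226.8)), array([0.785, 0.14 , 0.086]))]
knob [ 0.60859143 -0.1733982   0.109     ] handle [ 0.45325271 -0.14656521  0.109     ] 0.15763923590698925
scene knob [ 0.61229795 -0.17411901  0.109     ] handle [ 0.45782234 -0.14870349  0.109     ]
deck [0.66070993 0.0393219  0.031     ] [0.4302006  0.07538102 0.031     ] [0.54545526 0.05735146 0.031     ] 0.2333126920905884
dir [ 0.98540648 -0.1702177   0.        ] axle [ 0.51237709 -0.15677827  0.109     ]
```

```bash
L='[-1,-1,0],[-1,-1,0],[-1,-1,0],[-1,-1,0]'; python3 -m crank '{"linear":[[-1,-1,0],[-1,-1,0],[-1,-1,0],[-1,-1,0],[-1,-1,0],[-1,-1,0],[-1,-1,0],[-1,-1,0]],"rotation":[[0,0,0],[0,0,0],[0,0,0],[0,0,0],[0,0,0],[0,0,0],[0,0,0],[0,0,0]],"grip":[50,50,50,50,50,50,50,50]}'
```

```text
t: 1.57
tcp_pos: [0.3579, 0.3697, 0.2315]
tool_rot: [[-0.933, 0.36, 0.0], [0.36, 0.933, 0.001], [-0.0, 0.001, -1.0]]
ft_force: [0.7, 0.1, -0.3]
grip_width: 0.584
```

```bash
python3 -m crank '{"linear":[[-1,-1,0],[-1,-1,0],[-1,-1,0],[-1,-1,0],[-1,-1,0],[-1,-1,0],[-1,-1,0],[-1,-1,0]],"rotation":[[0,0,0],[0,0,0],[0,0,0],[0,0,0],[0,0,0],[0,0,0],[0,0,0],[0,0,0]],"grip":[50,50,50,50,50,50,50,50]}'; python3 -m crank '{"linear":[[-1,-1,0],[-1,-1,0],[-1,-1,0],[-1,-1,0],[-1,-1,0],[-1,-1,0],[-1,-1,0],[-1,-0.5,0]],"rotation":[[0,0,0],[0,0,0],[0,0,-0.5],[0,0,-0.5],[0,0,-0.5],[0,0,-0.5],[0,0,-0.3],[0,0,0]],"grip":[50,50,50,50,50,50,50,50]}'
```

```text
t: 2.23
tcp_pos: [0.4726, 0.1112, 0.2317]
tool_rot: [[-0.933, 0.359, 0.001], [0.359, 0.933, 0.001], [-0.001, 0.001, -1.0]]
ft_force: [0.2, 0.1, -0.4]
grip_width: 0.585
t: 2.9
tcp_pos: [0.6086, -0.1275, 0.2317]
tool_rot: [[-0.986, 0.169, 0.0], [0.169, 0.986, -0.002], [-0.0, -0.001, -1.0]]
ft_force: [0.4, -0.1, -0.4]
grip_width: 0.583
```

```bash
python3 - <<'E'
from h import *
s=r.sense();p=cams.snapshot("wrist");s2=r.sense();print(s["tcp_pos"],s2["tcp_pos"],s2["t"]);save(p,"w1")
for n in("bolt_grip","crank_grip"):
    for d in cams.find_in(n,p)[:2]:
        b=d["box"];print(n,d["confidence"],np.round(b),at(p,[(b[0]+b[2])/2,(b[1]+b[3])/2],.1,s))
print(px(p,[.610,-.174,.109],s),px(p,[.4555,-.1475,.109],s))
E
```

```text
[ 0.60861922 -0.12750384  0.23168518] [ 0.61260041 -0.12962855  0.2317067 ] 2.95
bolt_grip 0.76 [217. 138. 244. 226.] [ 0.58427338 -0.16691629  0.1       ]
bolt_grip 0.4 [187.   1. 276. 150.] [ 0.49652916 -0.14748399  0.1       ]
crank_grip 0.85 [190.   2. 272. 151.] [ 0.4973815  -0.14822061  0.1       ]
[227.4313355  212.38711543] [218.42334531  16.80308707]
```

View pics/w1.png

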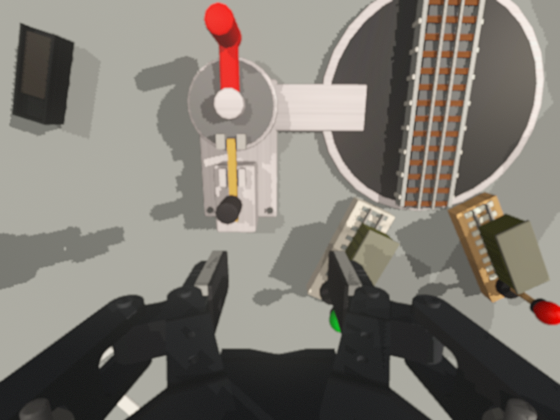

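```bash
python3 -m crank '{"linear":[[-0.1,-0.9,0.5],[-0.1,-0.87,0.8],[0,0,1],[0,0,1],[0,0,0.8],[0,0,0.4],[0,0,0],[0,0,0]],"rotation":[[0,0,0],[0,0,0],[0,0,0],[0,0,0],[0,0,0],[0,0,0],[0,0,0],[0,0,0]],"grip":[50,50,50,50,50,50,50,50]}'; python3 - <<'E'
from h import *
s=r.sense();p=cams.snapshot("wrist");save(p,"w2");print(px(p,[.610,-.174,.109],s),s["tcp_pos"])
E
```

```text
t: 3.72
tcp_pos: [0.6063, -0.1664, 0.1192]
tool_rot: [[-0.986, 0.165, -0.0], [0.165, 0.986, 0.0], [0.0, 0.0, -1.0]]
ft_force: [0.2, 0.0, 1.0]
grip_width: 0.582
[264.54197102 261.7461148 ] [ 0.60625054 -0.16641238  0.11915919]
```

View pics/w2.png

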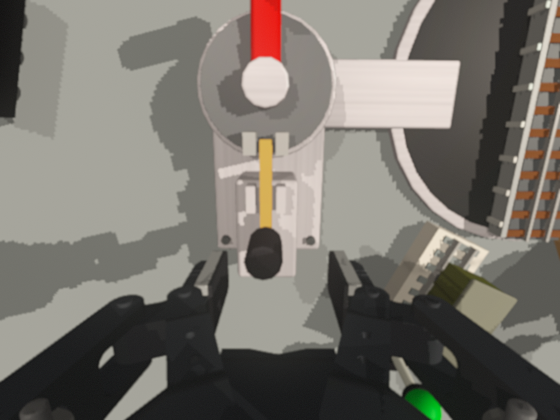

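```bash
python3 -m crank '{"linear":[[-0.2,-0.28,0],[0,0,0.7],[0,0,0.6],[0,0,0.38],[0,0,0],[0,0,0],[0,0,0],[0,0,0]],"rotation":[[0,0,0],[0,0,0],[0,0,0],[0,0,0],[0,0,0],[0,0,0],[0,0,0],[0,0,0]],"grip":[50,50,50,50,50,10,10,10]}';python3 -m crank '{"linear":[[0,0,0],[0,0,0],[0,0,0],[0,0,0]],"rotation":[[0,0,0],[0,0,0],[0,0,0],[0,0,0]],"grip":[10,10,10,10]}'
```

```text
t: 4.43
tcp_pos: [0.6109, -0.1757, 0.0782]
tool_rot: [[-0.986, 0.167, 0.002], [0.167, 0.986, -0.001], [-0.002, -0.0, -1.0]]
ft_force: [-0.5, -0.1, 1.7]
grip_width: 0.239
t: 4.77
tcp_pos: [0.611, -0.1756, 0.0781]
tool_rot: [[-0.986, 0.167, 0.002], [0.167, 0.986, -0.001], [-0.002, -0.0, -1.0]]
ft_force: [0.5, -1.9, 5.6]
grip_width: 0.239
```

```bash
python3 -m crank '{"linear":[[-0.3,0,0],[-0.3,0,0],[-0.2,0,0],[-0.1,0,0],[0,0,0],[0,0,0]],"rotation":[[0,0,0],[0,0,0],[0,0,0],[0,0,0],[0,0,0],[0,0,0]],"grip":[10,10,10,10,10,10]}'
```

```text
t: 5.27
tcp_pos: [0.6332, -0.1796, 0.0781]
tool_rot: [[-0.986, 0.167, 0.002], [0.167, 0.986, -0.001], [-0.002, -0.001, -1.0]]
ft_force: [0.5, -1.3, 5.5]
grip_width: 0.241
```

```bash
python3 -m crank '{"linear":[[-0.1,0,0],[0,0,0],[0,0,0]],"rotation":[[0,0,0],[0,0,0],[0,0,0]],"grip":[10,10,10]}'; python3 - <<'E'
from h import *
s=r.sense();p=cams.snapshot("wrist");save(p,"w3")
E
```

```text
t: 5.52
tcp_pos: [0.6333, -0.1796, 0.0779]
tool_rot: [[-0.986, 0.167, -0.002], [0.167, 0.986, 0.0], [0.002, 0.0, -1.0]]
ft_force: [-7.2, 0.9, 11.9]
grip_width: 0.236
```

View pics/w3.png

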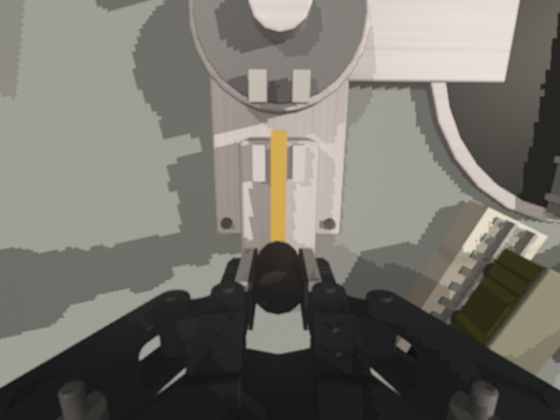

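The bolt's nose is clear of the lugs (nose at pixel row 130, lugs end at row 103), and the force has risen to 7 N against the stop. Next I release, rise and go over the handle.

```bash
python3 -m crank '{"linear":[[0,0,0],[0,0,0],[0,0,0],[0,0,0],[0,0,-0.8],[0,0,-1],[0,0,-1],[0,0,0]],"rotation":[[0,0,0],[0,0,0],[0,0,0],[0,0,0],[0,0,0],[0,0,0],[0,0,0],[0,0,0]],"grip":[50,50,50,50,50,50,50,50]}'; python3 -m crank '{"linear":[[1,0,0],[1,0,0],[1,0,0],[1,0,0],[1,0,0],[1,0,0],[0.6,0,0],[0,0,0]],"rotation":[[0,0,0],[0,0,0],[0,0,0],[0,0,0],[0,0,0],[0,0,0],[0,0,0],[0,0,0]],"grip":[50,50,50,50,50,50,50,50]}'; python3 - <<'E'
from h import *
s=r.sense();p=cams.snapshot("wrist");save(p,"w4");print(px(p,[.4555,-.1475,.109],s),s["tcp_pos"])
for d in cams.find_in("crank_grip",p)[:2]: print(d)
E
```

```text
t: 6.23
tcp_pos: [0.6377, -0.1801, 0.1518]
tool_rot: [[-0.986, 0.166, 0.008], [0.166, 0.986, -0.002], [-0.008, -0.0, -1.0]]
ft_force: [1.2, -1.0, 0.7]
grip_width: 0.585
t: 6.9
tcp_pos: [0.4685, -0.1511, 0.1463]
tool_rot: [[-0.986, 0.167, -0.003], [0.167, 0.986, 0.001], [0.003, 0.001, -1.0]]
ft_force: [-0.1, -0.2, 0.8]
grip_width: 0.583
[279.44160586 215.64462518] [ 0.4684649  -0.15114118  0.14626194]
{'box': [229.5, 180.6, 326.8, 320.6], 'confidence': 0.8}
```

View pics/w4.png

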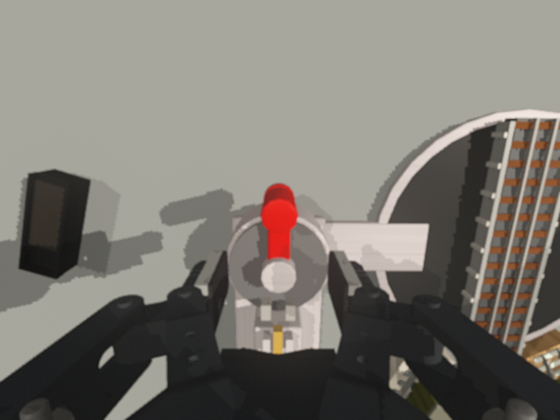

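```bash
python3 -m crank '{"linear":[[0.5,0.05,0],[0,0,0.8],[0,0,0.8],[0,0,0.6],[0,0,0.5],[0,0,0],[0,0,0],[0,0,0]],"rotation":[[0,0,0],[0,0,0],[0,0,0],[0,0,0],[0,0,0],[0,0,0],[0,0,0],[0,0,0]],"grip":[50,50,50,50,50,50,50,50]}'; python3 - <<'E'
from h import *
s=r.sense();print(s["tcp_pos"])
E
```

```text
t: 7.67
tcp_pos: [0.4611, -0.1487, 0.0798]
tool_rot: [[-0.986, 0.166, 0.001], [0.166, 0.986, -0.0], [-0.001, -0.0, -1.0]]
ft_force: [-0.5, 0.7, -0.0]
grip_width: 0.586
[ 0.46107853 -0.14869274  0.07978801]
```

```bash
python3 -m crank '{"linear":[[0.25,0,0.05],[0,0,0],[0,0,0],[0,0,0],[0,0,0],[0,0,0],[0,0,0],[0,0,0]],"rotation":[[0,0,0],[0,0,0],[0,0,0],[0,0,0],[0,0,0],[0,0,0],[0,0,0],[0,0,0]],"grip":[50,50,10,10,10,10,10,10]}'; python3 - <<'E'
from h import *
p=cams.snapshot("wrist");save(p,"w5")
E
```

```text
t: 8.33
tcp_pos: [0.454, -0.1473, 0.0786]
tool_rot: [[-0.986, 0.166, 0.001], [0.166, 0.986, 0.0], [-0.001, 0.0, -1.0]]
ft_force: [-1.8, 1.3, 5.9]
grip_width: 0.264
```

View pics/w5.png

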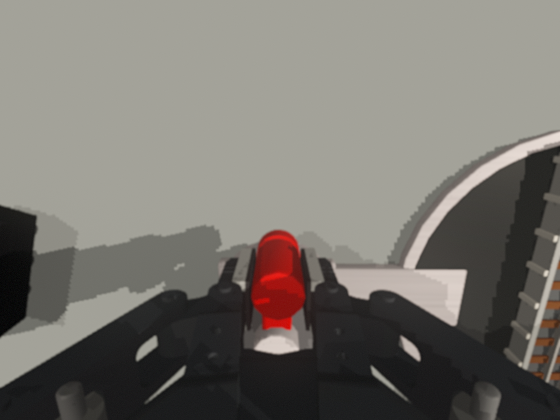

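```bash
python3 -m crank '{"linear":[[-0.024,0.335,0],[-0.07,0.328,0],[-0.115,0.315,0],[-0.158,0.296,0],[-0.198,0.271,0],[-0.234,0.241,0],[0,0,0],[0,0,0]],"rotation":[[0,0,0],[0,0,0],[0,0,0],[0,0,0],[0,0,0],[0,0,0],[0,0,0],[0,0,0]],"grip":[10,10,10,10,10,10,10,10]}'; python3 - <<'E'
from h import *
p=cams.snapshot("top");save(p,"t2")
a=cv2.imread("pics/t2.png")[110:310,190:370]
cv2.imwrite("pics/t2c.png",cv2.resize(a,None,fx=3,fy=3,interpolation=2))
E
```

```text
t: 9.05
tcp_pos: [0.4828, -0.1063, 0.0786]
tool_rot: [[-0.986, 0.165, 0.003], [0.165, 0.986, -0.0], [-0.003, 0.0, -1.0]]
ft_force: [2.8, -1.4, 5.9]
grip_width: 0.263
```

View pics/t2c.png

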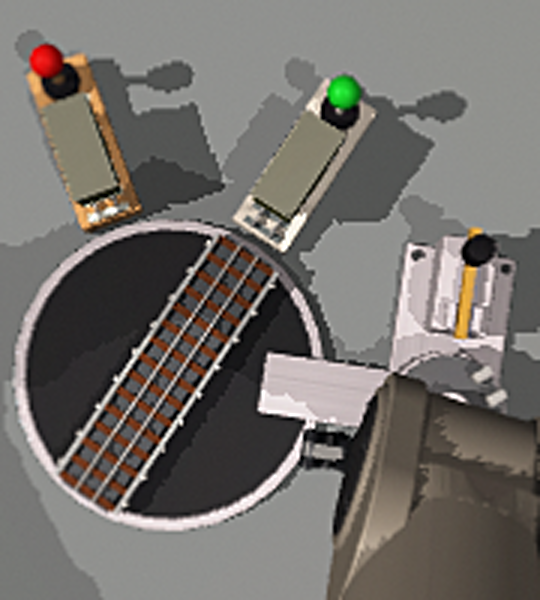

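Deck is now close to the green siding's line. I'll measure it from the brown sleepers, comparing the picture from before with this one.

```bash
cat > deck.py <<'E'
from h import *
def deck(img,p,ref=(.5455,.0574)):
    h=cv2.cvtColor(img,cv2.COLOR_RGB2HSV)
    m=cv2.inRange(h,(3,90,50),(16,255,180))
    v,u=np.nonzero(m)
    P=np.array([at(p,(a,b),.028)[:2] for a,b in zip(u,v)])
    P=P[np.linalg.norm(P-ref,axis=1)<.122]
    c=P.mean(0);e=np.linalg.svd(P-c)[2][0];e*=np.sign(e[0])
    mr=cv2.minAreaRect(P.astype(np.float32)*1000)
    return len(P),np.array(mr[0])/1000,mr[1],np.arctan2(e[1],e[0]),np.radians(mr[2])
E
python3 - <<'E'
from deck import *
p=cams.snapshot("top")
G=np.array([.754,-.084]);Rd=np.array([.7845,.1415])
for f in("top","t2"):
    i=cv2.cvtColor(cv2.imread(f"pics/{f}.png"),cv2.COLOR_BGR2RGB)
    n,c,wh,a,a2=deck(i,p);d=G-c
    print(f,n,c,np.round(wh),"pca",a,"rect",a2,a2-1.571,"lamp",np.linalg.norm(d),np.arctan2(d[1],d[0]),"red",np.linalg.norm(Rd-c))
s=r.sense();print(s["tcp_pos"])
# ring centre by ellipse-ish check
E
```

```text
top 714 [0.54599261 0.05924153] [ 52. 230.] pca -0.17750964742047187 rect 1.3954289000678872 -0.17557109993211273 lamp 0.2525573373117138 -0.6030588463368448 red 0.2522939327087898
t2 736 [0.54631018 0.05930248] [ 51. 230.] pca -0.614151794454542 rect 0.9631429940295713 -0.6078570059704287 lamp 0.2523304630371551 -0.6039715852480156 red 0.25197385162193137
[ 0.48225507 -0.10664205  0.07862686]
```

Deck is at −0.607 to −0.614 and the lamp bearing is −0.604, so they agree. Release, rise clear, and re-check.

```bash
python3 -m crank '{"linear":[[0,0,0],[0,0,0],[0,0,0],[0,0,0],[0,0,-0.6],[0,0,-1],[0,0,-1],[0,0,-1]],"rotation":[[0,0,0],[0,0,0],[0,0,0],[0,0,0],[0,0,0],[0,0,0],[0,0,0],[0,0,0]],"grip":[50,50,50,50,50,50,50,50]}'; python3 -m crank '{"linear":[[0.5,-1,-0.5],[0.5,-1,-0.5],[0.5,-1,0],[0,-1,0],[0,-1,0],[0,0,0]],"rotation":[[0,0,0],[0,0,0],[0,0,0],[0,0,0],[0,0,0],[0,0,0]],"grip":[50,50,50,50,50,50]}'; python3 - <<'E'
from deck import *
G=np.array([.754,-.084])
for f in("top","scene"):
    p=cams.snapshot(f);save(p,"e"+f)
    n,c,wh,a,a2=deck(p["image"],p);d=G-c
    print(f,n,c,np.round(wh),"pca",a,"rect",a2,"lamp",np.arctan2(d[1],d[0]))
    for k,z in dict(van_left_mid=.06,van_right_mid=.06,tender_mid=.03).items():
        for q in cams.find_in(k,p)[:1]: print(k,np.round(q["box"]))
a=cv2.imread("pics/escene.png")[130:330,80:400];cv2.imwrite("pics/ec.png",cv2.resize(a,None,fx=2.5,fy=2.5,interpolation=2))
E
```

```text
t: 9.82
tcp_pos: [0.4799, -0.1066, 0.1686]
tool_rot: [[-0.986, 0.167, -0.002], [0.167, 0.986, 0.0], [0.002, -0.0, -1.0]]
ft_force: [0.9, -0.6, 0.2]
grip_width: 0.583
t: 10.32
tcp_pos: [0.4212, -0.2281, 0.1933]
tool_rot: [[-0.985, 0.173, 0.0], [0.173, 0.985, -0.002], [-0.0, -0.002, -1.0]]
ft_force: [0.7, -0.5, 0.5]
grip_width: 0.583
top 709 [0.5462619 0.0591525] [ 52. 230.] pca -0.6053198781269129 rect 0.9666537061365683 lamp -0.6033735837182471
van_right_mid [275. 145. 308. 183.]
tender_mid [404. 248. 435. 283.]
scene 459 [0.54850378 0.05670715] [ 48. 227.] pca -0.6152152261523274 rect 0.9723633903556437 lamp -0.6003964356773623
van_left_mid [341. 207. 376. 238.]
tender_mid [340. 208. 376. 238.]
```

View pics/ec.png

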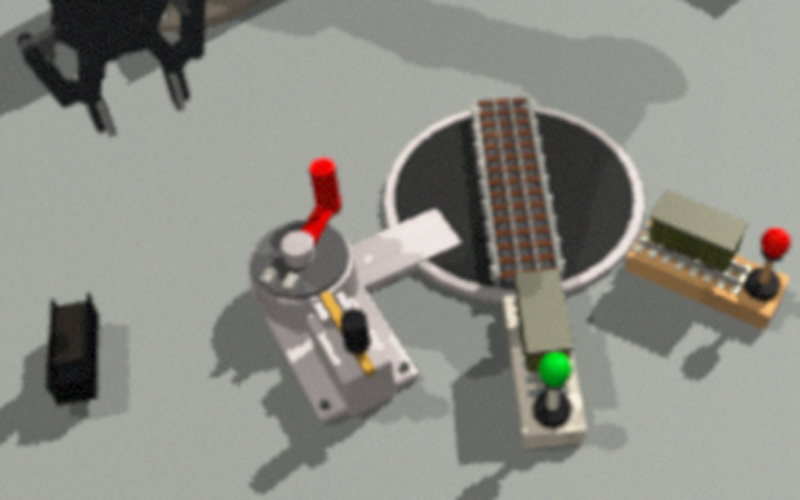

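The bridge lines up with the green-lamp siding. The bolt is out, and the vans and tender have not moved. The arm is clear, so I'm handing in.

```bash
python3 -c "
from rig import r
print(r.job_done())"
```

```text
the job is handed in; nothing more can be done
None
```

The turntable is unlocked, the bridge points along the siding with the green lamp, and I handed the job in with the arm clear of everything. It took about 10.5 s of the 38 s allowed.

- **Bolt:** I pulled the bolt by its knob about 22 mm, until it met its stop (the force rose to about 7 N). The wrist picture then showed its nose clear of the lugs, and the last picture shows it still out.
- **Crank and bridge:** I wound the handle about 0.85 rad clockwise and let go. In the top camera the bridge lies at −0.605 rad against −0.603 rad for the green lamp. The scene camera reads −0.615 against −0.600, and I took the 0.015 rad difference as measuring noise.
- **Vans and tender:** They stand where they were in the last picture. The network's final boxes agree for both vans and for the tender in the top view. In the scene view it took the left van for the tender and did not find the right van. In the top view it did not find the left van.

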